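# Pack the battery cool box and bolt its lid

### The job

Get the cool box ready for the picnic: slide the battery pack onto the shoe at the end of the box until it clicks home, and pack whatever is out of the lemon, the snack pot with the green lid and the two small juice cartons into the box. Then shut the lid completely and push the barrel bolt on the lid all the way across, so that its tip passes right through the keeper on the end of the box. Leave the mug, the coffee jar and the apple where they are.

Things in the scene. Friction and masses are not known exactly. Their poses are not given: they have to be found in the camera images.
- coolbox: Cool box, dark teal with pale liner, fixed on the worktop. Origin: centre of its underside; x to the hinge side (rear, away from the robot), y to the robot's left along the box, z up. Outside 180 (x) x 310 (y) mm, rim 123 mm high, walls 15 mm, inside floor 18 mm up: room for all four foods in one row along y. A black plinth 30 mm high on its right-hand end (y = -155 mm) carries the battery shoe.
- lid (a joint): Hinge of the pale lid, rad: 0 shut on the rim, 1.57 upright, 1.75 fully open. Stiff hinge: the lid stays where it is left; moving it takes 2 to 5 N at its free edge, and it must be pushed right down to 0. If the bolt is out when the lid comes down, the bolt lands on the keeper and the lid stays ajar.
- lid_hinge (a point): Middle of the lid's hinge axis, which runs along the box's y on the rear rim (box x = +90 mm, z = 123 mm). The lid is a flat slab 180 mm from hinge to free edge and 310 mm along the hinge; when shut its outer face lies 23.5 mm, its underside 1.5 mm above the hinge axis.
- lid_edge (a point): Middle of the lid's free edge, on its outer face; moves with the lid. The barrel bolt is mounted on the outer face near the left (+y) end of this edge, from 54 to 154 mm off its middle; the rest of the outer face is clear.
- bolt (a joint): Travel of the steel barrel bolt on the lid, m: about 0 drawn back, 0.045 fully home against its stop. It slides along the box's +y (robot's left), past the end of the lid into the keeper, and stays where it is left; sliding takes about 3 N. With the lid shut its tip enters the keeper at about 0.011 and comes out at the far side at 0.033.
- bolt_knob (a point): Centre of the bolt's steel ball knob, 21 mm in diameter, that stands up from the rod. With the lid shut it is 188 mm above the worktop, 30 mm behind the lid's front edge, and 84 to 129 mm along y from the box's middle. Moves with the bolt and the lid. Push it from the side; the bolt's guides beside it reach 169.5 mm above the worktop.
- bolt_tip (a point): Tip of the bolt's rod, 11 mm in diameter, along y; with the lid shut its axis is 160 mm above the worktop. Moves with the bolt and the lid.
- keeper (a point): Centre of the keeper: a steel loop 22 mm long (y), 18 mm wide and 19 mm high inside, on a bracket on the box's left-hand end wall, 172 mm from the box's middle; its top is 175 mm above the worktop. With the lid shut the rod lines up with it.
- battery: Battery pack, black with amber stripe, 0.28 to 0.46 kg. Origin: centre of its underside; x along its length towards the contact end, which goes in first; z up. Body 92 (x) x 50 (y) mm, 52 mm high; its foot flange, 66 mm wide (y), 10 mm thick, full length, slides under the shoe's lips. Grasp the body across its 50 mm, with the fingertips at least 22 mm above the underside to clear the lips.
- shoe_home (a point): The pack's origin when it is fully home: on the shoe's floor, 30 mm above the worktop, 80 mm out (-y) from the box's end wall; axes as the box. The pack slides along the box's +x between side walls 69 mm apart, under lips 11.6 to 17.6 mm above the floor that leave a 54 mm gap for the body, up to an end stop.
- shoe_mouth (a point): Front end of the shoe's channel and lips, on its floor, midway between the walls, 55 mm in front of shoe_home. In front of it the walls flare out over 33 mm, and a flat apron level with the floor runs 70 mm towards the robot, where the pack can be set down before it is slid in.
- detent (a joint): Sprung steel detent in the shoe's floor, m: 0 risen (4 mm proud), about 0.003 while the pack presses it down. It meets the front edge of the pack some 12 mm before home, needs a push of about 4 to 10 N, and springs back up (under 0.001) into a notch in the pack's underside when the pack is home.
- lemon: Lemon, 78 x 55 x 56 mm, long along its own x. Origin: centre of its underside as it lies at the start (its middle is 28 mm along its own z). May be absent.
- snack_pot: Square snack pot, 58 x 58 x 54 mm, white with a green lid that is fixed on. Origin: centre of its underside, z up. May be absent.
- carton_orange: Small juice carton, orange and white, 38 (x) x 47 (y) x 92 (z) mm. Origin: centre of its underside, z up. May be absent.
- carton_berry: Small juice carton, dark red and white, 38 (x) x 47 (y) x 92 (z) mm. Origin: centre of its underside, z up. May be absent.
- mug_a: White mug on the left, a bystander: 88 x 127 x 95 mm, origin at the centre of its underside.
- coffee_jar: Coffee jar with red lid behind the cool box, a bystander: 81 mm in diameter, 145 mm high, origin at the centre of its underside.
- apple: Apple at the back on the right, a bystander: 80 x 78 x 69 mm, origin at the centre of its underside.
Things that resemble listed ones, but are neither listed nor needed, are in the scene too. Leave any purple look-alike of the carton_berry alone.

How it is judged:
By the outcome, as a careful person would: the job done as asked, in the order asked, and still so for the second after the job is handed in, with the robot touching nothing.
Of carton_orange, carton_berry, snack_pot, lemon only 2 to 4 are there at a start; the rules pass over those that are not, and their reading is None.
At some moment in a run one of carton_orange, carton_berry, snack_pot, battery may be knocked a few centimetres aside while the robot is not near it.
Once in a run the grip may slacken for a moment while it holds something.
It also fails if it takes over 210 s, if anything falls off the work surface, if the arm or the gripper's body presses on something with over 40 N, if the wrist force passes 120 N, or if a joint passes its speed limit or range.

### The arm

A 7-joint arm with a two-finger parallel gripper is mounted at the origin on a cart in front of the work surface, level with it; the furniture and walls round the work are solid. World frame = base frame: x ahead of the robot, y to its left, z up, the work surface at z = 0. Lengths are in m, angles in rad, forces in N, time in s.
With the tool pointing down it reaches from about 0.4 to 0.875 m from the base axis. Payload 4.4 kg.
Tool frame: the origin (TCP) lies midway between the tips of the shut fingers; the grasp point (between the pads) lies 19 mm behind it; z points along the fingers, y is the line along which they close (so a half turn about z gives the same grasp; the last joint's range is limited). The gripper opens to 85 mm and grips with 20 to 120 N. Pads are 22 mm wide; open, the fingers measure 114 mm over their backs; the gripper's body (76 mm by 85 mm) begins 54 mm behind the grasp point. The pads swing forward as they close: fully open they stand 13 mm farther back than shut.
Start: joints at [1.091, 0.628, 0.038, 1.517, -0.027, 0.996, -0.02], TCP at [0.261, -0.595, 0.231] pointing down, gripper open.
Joint ranges: [-3.06, 3.06], [-0.37, 2.12], [-1.25, 1.32], [0.18, 2.47], [-1.1, 4.24], [0.23, 1.98], [-2.94, 2.94]. Speed limits (rad/s): [2.57, 2.57, 3.14, 3.14, 3.14, 3.14, 3.14].

### API

Orientations are given as a unit quaternion [w, x, y, z].
In Python, from bench import status, imaging, env gives the robot as it stands. The module is installed in compiled form; this text tells all that it offers.
- The arm moves only by the tool arm_command, never from a script. Its argument "deltas" is a list of rows, each a list of 5 numbers: the opening, from 0 (shut) to 1 (fully open), then the shift along the tool's x, y, z in mm, then the turn about the tool's z in rad. A call has 1 to 5 rows; each row is the pose to reach, as a shift and turn from the pose commanded when the call began, along the tool's axes at that moment; what a row does not reach only later rows make up. A row lasts 1/8 s, in which the tool goes at most 62.5 mm and 10.7 degrees, less where a joint would pass 70% of its speed; a pose out of reach is approached as far as the arm can. A call with a gripper value outside its range is refused whole. The fingers move at their own pace and stop on an object; "newtons" is the grip in N (left out, the last holds). Time passes only in rows, so rows that repeat a pose let the fingers close. It gives the time, the measured TCP pose, the force, the opening and the grip force at its end, in the units of the state.
- status.get_obs(): the state, without advancing time (a new reading comes with each control period).
- imaging.snapshot(name): name is "scene" or "top" or "wrist"; returns (picture, depth): 400x640x3 uint8, red, green, blue; 400x640 float32, m along the optical axis (not along the pixel's ray), 0 where there is no reading.
- imaging.camera_info(name): a dict with "vfov" (degrees; the focal length in pixels is half the picture's height over the tangent of half this angle, whatever the lens; pixels are square), "cx", "cy" (the principal point, pixels), "R" (3x3) and "t" (3): a world point X has camera coordinates R X + t. Camera axes: x right, y down, z forward; pixel columns grow to the right and rows downward; lengths in m; the calibration is good to about 2 mm. A picture is of the moment at which its call begins: read the wrist's pose just before it. camera_info takes no time and is no camera call; for the wrist camera it gives the pose at the moment of the call.
- env.sign_off(): hands the job in; it is judged then, once.
The state is a dict: "time": time; "joint_positions": joint angles; "qvel": joint speeds; "joint_torque": joint torques, N m; "ee_pos": TCP position; "eef_rot": TCP orientation; "contact_force": force on the tool from outside, world axes, zero at the start; "torque": the same for the moment, N m; "finger_gap": finger opening in m; "gripper_force": force on a finger pad.
Only numpy, scipy, OpenCV 4.12 (cv2) and the standard library are available. Lean on these libraries where they do the work, as an engineer would, in place of code of your own. Each camera call takes 0.05 s, during which the arm holds its last target. There are 200 camera calls.

## Working session

There is one attempt and no reset: what is moved stays moved. The work goes in short steps, Python scripts to look and compute and a tool call to move; the robot and the scene stay as the last step left them, time stands still between calls to the robot, and variables do not carry over. Pictures are saved under pics/ and viewed, at most 14 in all, crops included, and the job is handed in when it is done.

Besides the shell and the picture viewer there is one more tool, called after "Request:" as name(argument=value, ...) on one line, values as JSON. arm_command: Moves the arm, as the interface text tells. Its arguments: {"type":"object","properties":{"deltas":{"type":"array","items":{"type":"array","items":{"type":"number"}}},"newtons":{"type":"number"}},"required":["deltas"]}

```bash
mkdir -p pics
cat > h.py <<'E'
import numpy as np,cv2
from scipy.spatial.transform import Rotation as Rn
from bench import status,imaging,env
def snap(n,fn=None):
    ci=imaging.camera_info(n)
    p,d=imaging.snapshot(n)
    if fn: cv2.imwrite('pics/'+fn,cv2.cvtColor(p,cv2.COLOR_RGB2BGR))
    f=200/np.tan(np.radians(ci['vfov'])/2)
    v,u=np.mgrid[0:400,0:640]
    c=np.stack([(u-ci['cx'])/f*d,(v-ci['cy'])/f*d,d],-1)
    W=(c-np.array(ci['t']))@np.array(ci['R'])
    W[d==0]=np.nan
    return p,d,W,ci
def st():
    o=status.get_obs()
    q=o['eef_rot'];R=Rn.from_quat([q[1],q[2],q[3],q[0]]).as_matrix()
    return o,np.array(o['ee_pos']),R
def go(target,yaw=None):
    "delta mm in tool axes to world target"
    o,p,R=st(); return np.round(R.T@(np.array(target)-p)*1000,1)
E
python3 - <<'E'
from h import *
o,p,R=st();print(p,R.round(3),o['time'],o['finger_gap'])
for n in['scene','top','wrist']:
    a,d,W,ci=snap(n,n+'0.png');np.save(n+'0.npy',W)
    print(n,ci['vfov'],(-np.array(ci['R']).T@ci['t']).round(3))
E
```

```text
[ 0.26116632 -0.59453662  0.23039387] [[ 0.916  0.402 -0.001]
 [ 0.402 -0.916  0.002]
 [-0.    -0.002 -1.   ]] 0.0 0.08544722072230856
scene 48.610094712128706 [-0.383 -0.565  1.233]
top 49.090106317629186 [-0.235  0.407  1.335]
wrist 71.26783822091828 [ 0.329 -0.565  0.373]
```

View pics/scene0.png

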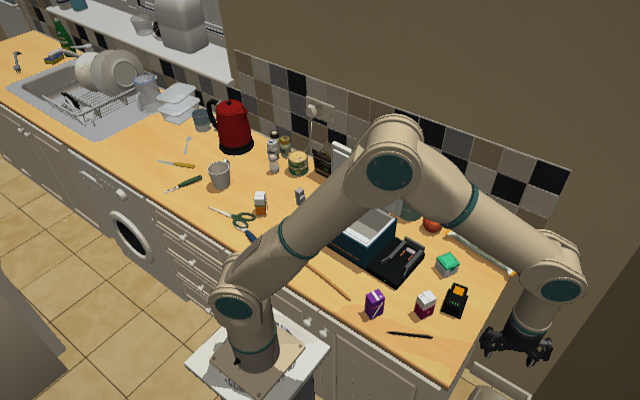

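View pics/top0.png

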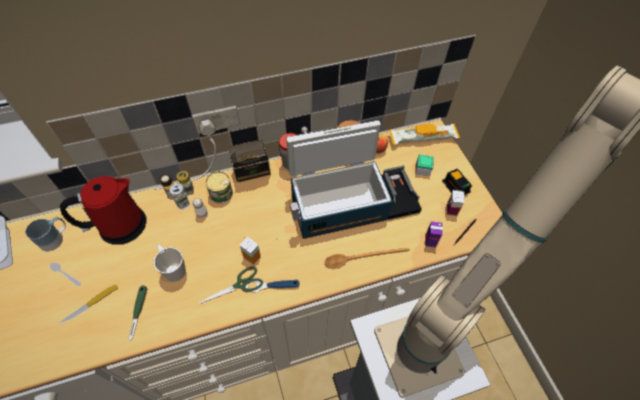

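The scene shows an open cool box (top view ~340,190), the orange carton (250,250), berry (456,203), purple look-alike (434,233), the pot (425,165) and the battery (457,181). No lemon is visible so far. Next I'll build an ortho map.

```bash
cat >> h.py <<'E'
def ortho(names,x0,x1,y0,y1,res,fn,zmax=0.3):
    h=int((x1-x0)/res);w=int((y1-y0)/res);img=np.zeros((h,w,3),np.uint8);Z=np.full((h,w),-1.)
    for n in names:
        P=cv2.imread(f'pics/{n}.png').reshape(-1,3);W=np.load(n+'.npy').reshape(-1,3)
        k=~np.isnan(W[:,0])&(W[:,2]<zmax)&(W[:,2]>-.03);P=P[k];W=W[k]
        r=((x1-W[:,0])/res).astype(int);c=((y1-W[:,1])/res).astype(int)
        k=(r>=0)&(r<h)&(c>=0)&(c<w);r,c,P,z=r[k],c[k],P[k],W[k,2]
        s=np.argsort(z)
        for i in s:
            if z[i]>Z[r[i],c[i]]: Z[r[i],c[i]]=z[i];img[r[i],c[i]]=P[i]
    cv2.imwrite('pics/'+fn,img);return img,Z
E
python3 - <<'E'
from h import *
img,Z=ortho(['top0','scene0','wrist0'],.25,.95,-.6,.5,.003,'o.png')
img=cv2.resize(img,None,fx=2.1,fy=2.1,interpolation=0);print(img.shape)
cv2.imwrite('pics/o0.png',img)
W=np.load('top0.npy')
for n,(u,v) in dict(orange=(250,243),berry=(458,196),purple=(436,228),pot=(426,160),batt=(458,178),apple=(381,143)).items(): print(n,W[v,u].round(3))
E
```

```text
(489, 769, 3)
orange [0.45  0.396 0.097]
berry [ 0.415 -0.325  0.094]
purple [ 0.321 -0.193  0.099]
pot [ 0.62  -0.312  0.053]
batt [ 0.505 -0.385  0.058]
apple [ 0.744 -0.18   0.058]
```

View pics/o0.png

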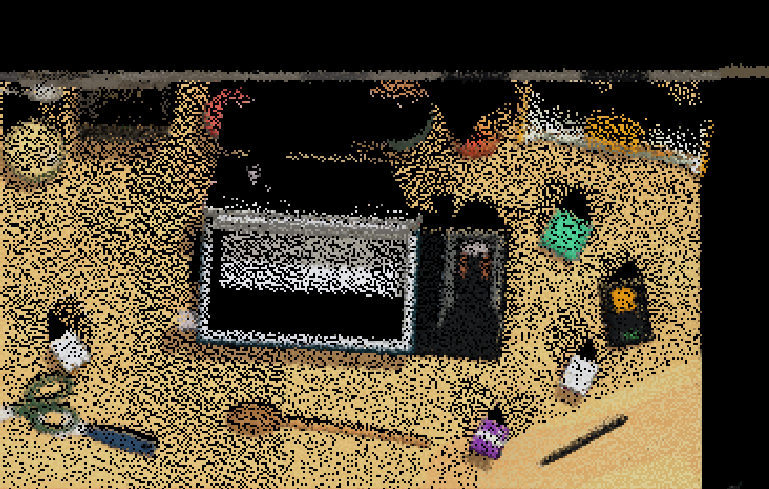

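View pics/wrist0.png

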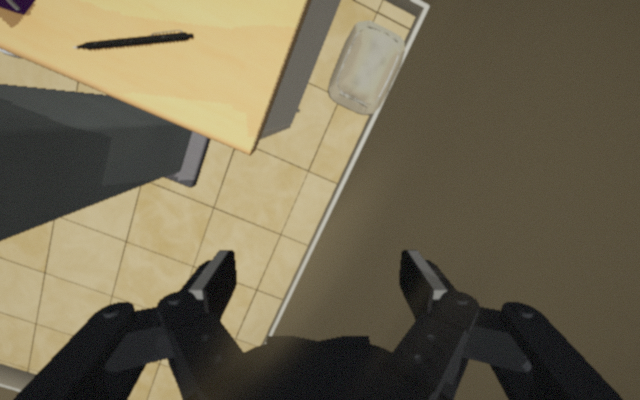

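The ortho view shows the box in the middle, slightly rotated, with the shoe to its right. The battery is at (0.505,-0.385) with its contact end still to be determined. I'll fit the poses.

```bash
cat >> h.py <<'E'
def fit(W,c,r,zlo,zhi):
    P=W.reshape(-1,3);P=P[~np.isnan(P[:,0])]
    k=(np.abs(P[:,0]-c[0])<r)&(np.abs(P[:,1]-c[1])<r)&(P[:,2]>zlo)&(P[:,2]<zhi);P=P[k]
    if len(P)<5: return None
    (cx,cy),(w,h),a=cv2.minAreaRect((P[:,:2]*1000).astype(np.float32))
    # a: angle (deg, in x->y sense) of side w
    return len(P),np.round([cx,cy],1),np.round([w,h],1),round(a,1),P[:,2].mean().round(4)
E
python3 - <<'E'
from h import *
W=np.vstack([np.load('top0.npy'),np.load('scene0.npy')])
for n in['top0','scene0']:
  w=np.load(n+'.npy');print(n)
  for k,c,r,a,b in [('orange',(.45,.396),.05,.085,.1),('berry',(.41,-.325),.05,.085,.105),('pot',(.61,-.31),.06,.045,.065),('batt',(.5,-.39),.07,.047,.07),('battlow',(.5,-.39),.07,.006,.03)]:
    print(k,fit(w,c,r,a,b))
# box rim
w=np.load('top0.npy').reshape(-1,3);w=w[~np.isnan(w[:,0])]
k=(abs(w[:,2]-.123)<.004)&(w[:,0]>.4)&(w[:,0]<.75)&(w[:,1]>-.12)&(w[:,1]<.28);P=w[k]
print(len(P),cv2.minAreaRect((P[:,:2]*1000).astype(np.float32)))
# front edge line fit
Q=P; 
bins=np.linspace(-.08,.2,15)
E=[(Q[(Q[:,1]>a)&(Q[:,1]<=a+.02),0].min(),a+.01) for a in bins if ((Q[:,1]>a)&(Q[:,1]<=a+.02)).any()]
print(np.round(E,3).tolist())
# shoe
for a,b in[(.025,.035),(.04,.055)]:
  k=(w[:,2]>a)&(w[:,2]<b)&(w[:,0]>.42)&(w[:,0]<.66)&(w[:,1]>-.26)&(w[:,1]<-.1);P=w[k];print(len(P),cv2.minAreaRect((P[:,:2]*1000).astype(np.float32)))
i=cv2.imread('pics/top0.png')[115:275,370:490];s=cv2.imread('pics/scene0.png')[230:330,330:480]
cv2.imwrite('pics/c1.png',np.hstack([cv2.resize(i,(450,600),interpolation=2)[:500],cv2.resize(s,(345,500))]) if 0 else cv2.resize(i,(450,600),interpolation=2))
E
```

```text
top0
orange (163, array([449.7, 401.7]), array([48.8, 39. ]), 31.7, np.float64(0.0917))
berry (136, array([ 415.1, -325.9]), array([37.9, 52.3]), 64.4, np.float64(0.0914))
pot (207, array([ 614.9, -307. ]), array([59.8, 65.2]), 63.4, np.float64(0.0534))
batt (255, array([ 504.6, -390.8]), array([93.1, 51.7]), 10.1, np.float64(0.0516))
battlow (118, array([ 500.9, -391.3]), array([116.6, 124.5]), 0.8, np.float64(0.015))
scene0
orange (96, array([448.3, 399.4]), array([52.5, 36.1]), 35.8, np.float64(0.0933))
berry (190, array([ 416.5, -328.6]), array([39.2, 50.7]), 63.6, np.float64(0.0936))
pot (269, array([ 616.3, -309.8]), array([61.6, 61.6]), 61.2, np.float64(0.0556))
batt (395, array([ 504.8, -392.7]), array([94. , 49.8]), 9.3, np.float64(0.0541))
battlow (256, array([ 499.8, -389.8]), array([138.4, 138.1]), 89.9, np.float64(0.0125))
1003 ((546.5044555664062, 73.8677978515625), (334.3285217285156, 188.99102783203125), 86.82984924316406)
[[0.445, -0.07], [0.449, -0.05], [0.447, -0.03], [0.449, -0.01], [0.45, 0.01], [0.452, 0.03], [0.451, 0.05], [0.455, 0.07], [0.456, 0.09], [0.457, 0.11], [0.457, 0.13], [0.459, 0.15], [0.461, 0.17], [0.46, 0.19], [0.462, 0.21]]
785 ((528.5883178710938, -163.06507873535156), (115.03649139404297, 179.42990112304688), 86.31399536132812)
272 ((550.8612060546875, -173.28672790527344), (99.20404052734375, 144.65634155273438), 87.61559295654297)
```

View pics/c1.png

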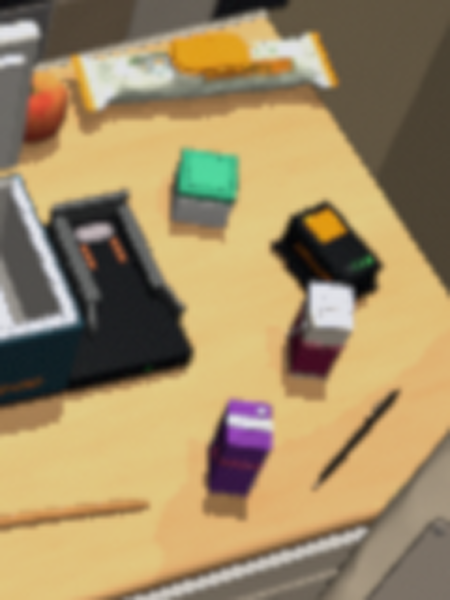

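Pot, berry, battery and orange carton all have consistent sizes and heights. The box is yawed about -3.3°. I'll move above the battery for a close look at which end carries the contacts.

Request:
arm_command(deltas=[[1,225,-114,0,0.244],[1,225,-114,0,0.244],[1,225,-114,0,0.244],[1,225,-114,0,0.244],[1,225,-114,0,0.244]], newtons=60)

```text
time: 0.78
ee_pos: [0.4264, -0.3942, 0.231]
eef_rot: [-0.002, 0.996, 0.09, 0.001]
contact_force: [-0.6, -1.1, -1.4]
finger_gap: 0.0856
gripper_force: 0.0
```

Run:
```python
from h import *
o,p,R=st();print(p,R[:,0],o['time'])
a,d,W,ci=snap('wrist','w1.png');np.save('w1.npy',W)
for k,c,r,a,b in [('berry',(.41,-.325),.05,.085,.105),('pot',(.61,-.31),.06,.045,.065),('batt',(.5,-.39),.07,.047,.07),('apron',(.5,-.17),.12,.025,.034)]:
    print(k,fit(W,c,r,a,b))
```

```text
[ 0.42639252 -0.39417433  0.23098708] [0.98377708 0.17937555 0.00265684] 0.775
berry (1591, array([ 414.2, -329.1]), array([38. , 46.8]), 64.5, np.float64(0.0916))
pot (902, array([ 588.4, -314.7]), array([25.7, 56.3]), 10.2, np.float64(0.0527))
batt (3932, array([ 486.2, -387.1]), array([ 85.9, 135.6]), 66.4, np.float64(0.0516))
apron (12518, array([ 521.6, -189.6]), array([192.3, 165.5]), 86.8, np.float64(0.0296))
```

View pics/w1.png

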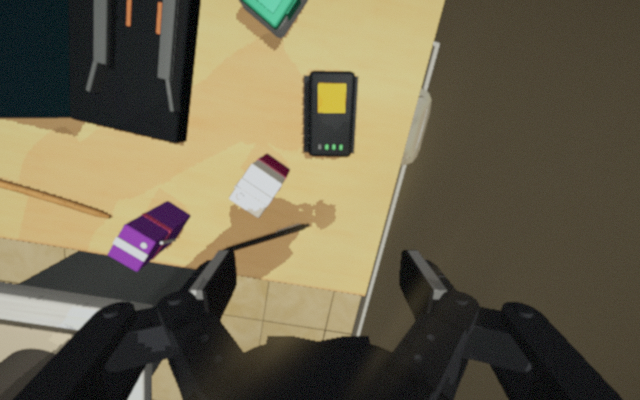

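Run:
```python
from h import *
a=cv2.imread('pics/scene0.png')[270:330,425:485];b=cv2.imread('pics/w1.png')[60:170,275:385];c=cv2.imread('pics/top0.png')[165:200,440:475]
cv2.imwrite('pics/c2.png',np.hstack([cv2.resize(x,(265,400),interpolation=2) if 0 else cv2.resize(x,(266,266),interpolation=2) for x in(a,b,c)]))
W=np.load('w1.npy')
P=W[60:170,290:370].reshape(-1,3);k=(P[:,2]>.046);P=P[k]
print(cv2.minAreaRect((P[:,:2]*1000).astype(np.float32)))
P=W[60:170,290:370].reshape(-1,3);k=(P[:,2]>.006)&(P[:,2]<.014);P=P[k];print(cv2.minAreaRect((P[:,:2]*1000).astype(np.float32)))
```

```text
((503.1717529296875, -394.5603332519531), (91.9720687866211, 50.53473663330078), 9.518782615661621)
((503.54058837890625, -394.4068603515625), (91.72649383544922, 66.10347747802734), 9.157848358154297)
```

View pics/c2.png

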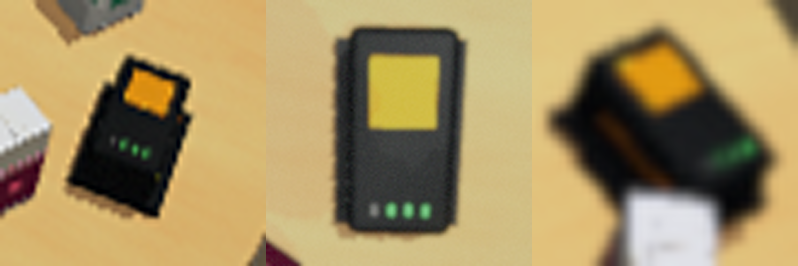

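Amber and LEDs show that the near end has the LEDs and no contacts, so the contact end faces +x (yaw ≈9.4°). Now I'll measure the shoe and box more precisely.

Run:
```python
from h import *
def rect(P): return [np.round(x,1) for x in cv2.minAreaRect((P[:,:2]*1000).astype(np.float32))] if len(P)>4 else None
for n in['w1','top0']:
  w=np.load(n+'.npy').reshape(-1,3);w=w[~np.isnan(w[:,0])]
  k=(w[:,2]>.043)&(w[:,2]<.052)&(w[:,0]>.42)&(w[:,0]<.66)&(w[:,1]>-.26)&(w[:,1]<-.1);P=w[k]
  print(n,len(P),rect(P),P[:,2].mean())
  for x in np.arange(.45,.64,.015):
    q=np.sort(P[abs(P[:,0]-x)<.0075,1]);
    if len(q): 
      g=np.diff(q);i=np.argmax(g);print(round(x,3),q[[0,i,i+1,-1]].round(4),len(q))
  k=(w[:,2]>.026)&(w[:,2]<.034)&(w[:,0]>.40)&(w[:,0]<.66)&(w[:,1]>-.26)&(w[:,1]<-.05);print('floor',rect(w[k]))
w=np.load('top0.npy').reshape(-1,3);w=w[~np.isnan(w[:,0])]
P=w[(abs(w[:,2]-.123)<.004)&(w[:,0]>.4)&(w[:,0]<.75)&(w[:,1]>-.12)&(w[:,1]<.28)]
for x in np.arange(.46,.62,.02):
  q=P[abs(P[:,0]-x)<.01,1]; print('rim',round(x,2),q.min().round(4),q.max().round(4))
```

```text
w1 2564 [array([ 530.1, -173.4]), array([108.4,  94.9]), np.float64(0.3)] 0.046701919681935364
0.48 [-0.2212 -0.2149 -0.1326 -0.1262] 109
0.495 [-0.2191 -0.2118 -0.1372 -0.1272] 203
0.51 [-0.2169 -0.2019 -0.1487 -0.1318] 330
0.525 [-0.217  -0.2029 -0.1496 -0.1342] 450
0.54 [-0.218  -0.2038 -0.1508 -0.1358] 477
0.555 [-0.2186 -0.2043 -0.1516 -0.1366] 485
0.57 [-0.2203 -0.2046 -0.1519 -0.1386] 404
0.585 [-0.2206 -0.2065 -0.2055 -0.2055] 106
floor [array([ 518.2, -158.4]), array([130. , 155.3]), np.float64(86.8)]
top0 212 [array([ 548. , -176.8]), array([ 90.8, 137.8]), np.float64(84.9)] 0.047208973498637535
0.48 [-0.2168 -0.2124 -0.1268 -0.1268] 7
0.495 [-0.2148 -0.2094 -0.1304 -0.126 ] 11
0.51 [-0.2136 -0.199  -0.1454 -0.1312] 19
0.525 [-0.2131 -0.2011 -0.1444 -0.132 ] 22
0.54 [-0.2134 -0.1997 -0.1454 -0.1334] 27
0.555 [-0.2127 -0.203  -0.1494 -0.1357] 24
0.57 [-0.2151 -0.2023 -0.1482 -0.1336] 23
0.585 [-0.2159 -0.2038 -0.1486 -0.1364] 21
0.6 [-0.2181 -0.2044 -0.1482 -0.1375] 22
0.615 [-0.2114 -0.1831 -0.1756 -0.1377] 36
floor [array([ 529.5, -136. ]), array([167.8, 179.1]), np.float64(88.6)]
rim 0.46 -0.0887 0.2197
rim 0.48 -0.088 0.2447
rim 0.5 -0.0879 0.2441
rim 0.52 -0.0919 0.2163
rim 0.54 -0.0936 0.2149
rim 0.56 -0.0931 0.2144
rim 0.58 -0.0944 0.2124
rim 0.6 -0.0963 0.2134
```

Request:
arm_command(deltas=[[1,55,3,0,0.016],[1,76,3,30,0.016],[1,76,3,90,0.016],[1,76,3,130,0.016],[1,76,3,130,0.016]])

```text
time: 1.45
ee_pos: [0.4935, -0.3903, 0.098]
eef_rot: [-0.002, 0.997, 0.076, -0.003]
contact_force: [0.3, 0.9, 0.8]
finger_gap: 0.0852
gripper_force: 0.0
```

Request:
arm_command(deltas=[[1,2,11,0,0],[1,2,11,0,0],[1,2,11,0,0]])

```text
time: 1.82
ee_pos: [0.5013, -0.4019, 0.103]
eef_rot: [0.001, 0.997, 0.077, 0.001]
contact_force: [-0.5, 0.0, -0.5]
finger_gap: 0.0855
gripper_force: 0.0
```

Run:
```python
from h import *
o,p,R=st();print(p,np.degrees(np.arctan2(R[1,0],R[0,0])),R[:,2]);print(go([.5035,-.394,.020]))
```

```text
[ 0.50125817 -0.40188574  0.10297031] 8.777834232654744 [ 0.00223316 -0.00159454 -0.99999624]
[ 3.3 -7.6 83. ]
```

Request:
arm_command(deltas=[[1,3,-7.5,20,-0.01],[1,3,-7.5,60,-0.01],[1,3,-7.5,83,-0.01],[1,3,-7.5,83,-0.01]])

```text
time: 2.33
ee_pos: [0.5016, -0.3921, 0.0173]
eef_rot: [-0.001, 0.997, 0.082, -0.001]
contact_force: [-0.8, -0.1, -0.2]
finger_gap: 0.0855
gripper_force: 0.0
```

Request:
arm_command(deltas=[[0,0,0,0,0],[0,0,0,0,0],[0,0,0,0,0],[0,0,0,0,0],[0,0,0,0,0]])

```text
time: 2.95
ee_pos: [0.5035, -0.394, 0.0202]
eef_rot: [0.001, 0.997, 0.082, 0.001]
contact_force: [0.1, -0.4, 5.5]
finger_gap: 0.0493
gripper_force: 64.7
```

Request:
arm_command(deltas=[[0,0,0,-60,0],[0,0,0,-120,0],[0,0,0,-150,0],[0,-20,-60,-150,0.1],[0,-40,-120,-150,0.222]])

```text
time: 3.58
ee_pos: [0.443, -0.281, 0.1686]
eef_rot: [-0.0, 1.0, -0.031, 0.0]
contact_force: [1.1, 1.6, -4.4]
finger_gap: 0.0492
gripper_force: 65.5
```

Request:
arm_command(deltas=[[0,-5,-60,0,0],[0,-5,-110,0,0],[0,-5,-110,0,0],[0,-5,-110,0,0]])

```text
time: 4.08
ee_pos: [0.4456, -0.1728, 0.1686]
eef_rot: [0.0, 1.0, -0.029, 0.0]
contact_force: [0.0, -0.6, -4.9]
finger_gap: 0.0494
gripper_force: 65.5
```

```bash
cat >> h.py <<'E'
def shoe(W):
  w=W.reshape(-1,3);w=w[~np.isnan(w[:,0])]
  P=w[(w[:,2]>.043)&(w[:,2]<.052)&(w[:,0]>.42)&(w[:,0]<.66)&(w[:,1]>-.26)&(w[:,1]<-.1)]
  for x in np.arange(.465,.64,.015):
    q=np.sort(P[abs(P[:,0]-x)<.0075,1])
    if len(q)>9: 
      g=np.diff(q);i=np.argmax(g);print(round(x,3),q[[0,i,i+1,-1]].round(4),'mid',((q[i]+q[i+1])/2).round(4),len(q))
  P=w[(w[:,2]>.026)&(w[:,2]<.034)&(w[:,0]>.40)&(w[:,0]<.66)&(w[:,1]>-.26)&(w[:,1]<-.1)]
  for y in (-.2,-.19,-.18,-.17,-.16):
    q=P[abs(P[:,1]-y)<.004,0]; print('floor x',y,q.min().round(4) if len(q) else None,q.max().round(4) if len(q) else None)
E
python3 - <<'E'
from h import *
o,p,R=st();print(p,np.degrees(np.arctan2(R[1,0],R[0,0])),o['finger_gap'],o['time'])
a,d,W,ci=snap('wrist','w2.png');np.save('w2.npy',W);shoe(W)
E
```

```text
[ 0.44555461 -0.1728108   0.16856489] -3.3143485954403333 0.04936007214289003 4.075
0.48 [-0.2209 -0.2142 -0.1319 -0.1263] mid -0.173 112
0.495 [-0.2182 -0.2116 -0.1364 -0.128 ] mid -0.174 193
0.51 [-0.2155 -0.202  -0.1481 -0.1323] mid -0.175 357
0.525 [-0.216  -0.2024 -0.1488 -0.1349] mid -0.1756 531
0.54 [-0.2171 -0.2035 -0.1497 -0.136 ] mid -0.1766 560
0.555 [-0.2182 -0.2041 -0.1506 -0.1368] mid -0.1774 591
0.57 [-0.2183 -0.2051 -0.1513 -0.1378] mid -0.1782 614
0.585 [-0.2195 -0.2058 -0.1525 -0.1388] mid -0.1792 663
0.6 [-0.2203 -0.2067 -0.1534 -0.1   ] mid -0.1801 717
0.615 [-0.2194 -0.1403 -0.1011 -0.1001] mid -0.1207 260
floor x -0.2 0.4698 0.6099
floor x -0.19 0.4705 0.6108
floor x -0.18 0.471 0.6111
floor x -0.17 0.4712 0.6117
floor x -0.16 0.4723 0.6125
```

View pics/w2.png

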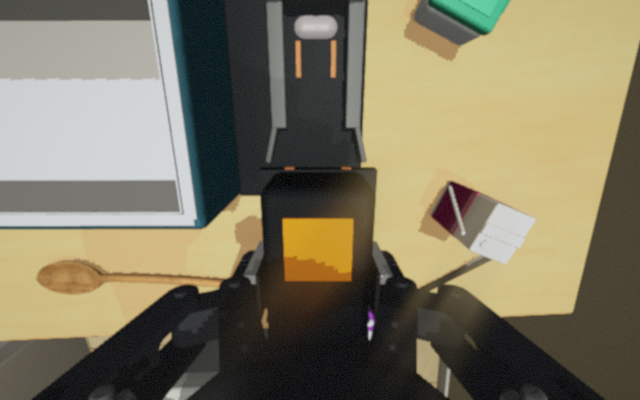

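The pack is held and aligned with its contact end forward. The shoe is straight ahead, with the detent at (316,27). I'll check the pack's midline in the same frame.

Run:
```python
from h import *
W=np.load('w2.npy')[165:300,255:385].reshape(-1,3)
for a,b in[(.192,.21),(.15,.163)]:
  P=W[(W[:,2]>a)&(W[:,2]<b)];print(len(P),P[:,2].mean(),cv2.minAreaRect((P[:,:2]*1000).astype(np.float32)))
  for x in(.455,.465,.475,.485):
    q=P[abs(P[:,0]-x)<.003,1]; print(x,q.min().round(4) if len(q) else 0,q.max().round(4) if len(q) else 0)
  print(P[:,0].max())
yy=-.1766-.0595*(.452-.54);print(yy,go([.452,yy,.0545]))
```

```text
13544 0.19982119252323308 ((464.0492248535156, -174.88633728027344), (60.85440444946289, 55.463260650634766), 86.41631317138672)
0.455 -0.2047 -0.1445
0.465 -0.1992 -0.1489
0.475 -0.1998 -0.1495
0.485 -0.2001 -0.15
0.49291350014795493
902 0.156782213905199 ((471.4919128417969, -174.346435546875), (66.37364196777344, 41.56609344482422), 86.75656127929688)
0.455 -0.1405 -0.14
0.465 -0.141 -0.141
0.475 -0.2075 -0.1413
0.485 -0.2083 -0.1419
0.49342696114437845
-0.17136400000000002 [  6.3  -2.7 114. ]
```

Request:
arm_command(deltas=[[0,6,-2.5,50,0],[0,6,-2.5,100,0],[0,6,-2.5,113,0],[0,6,-2.5,116.5,0],[0,6,-2.5,116.5,0]])

```text
time: 4.75
ee_pos: [0.4526, -0.1712, 0.053]
eef_rot: [0.0, 1.0, -0.03, 0.001]
contact_force: [0.3, -0.5, -3.4]
finger_gap: 0.0491
gripper_force: 65.3
```

Request:
arm_command(deltas=[[0,0,0,0.5,0],[0,0,0,0.5,0]])

```text
time: 5.0
ee_pos: [0.4523, -0.1705, 0.0523]
eef_rot: [0.0, 1.0, -0.029, 0.001]
contact_force: [-0.5, -0.6, -4.1]
finger_gap: 0.0492
gripper_force: 65.3
```

Request:
arm_command(deltas=[[0,0,0.8,1.0,0],[0,12,0.8,1.0,0],[0,24,0.8,1.0,0],[0,36,0.8,1.0,0],[0,48,0.8,1.0,0]])

```text
time: 5.62
ee_pos: [0.5006, -0.1738, 0.0503]
eef_rot: [0.0, 1.0, -0.029, 0.0]
contact_force: [-0.6, -0.3, -2.0]
finger_gap: 0.0493
gripper_force: 66.0
```

Request:
arm_command(deltas=[[0,8,0,0,0],[0,20,0,0,0],[0,30,0,0,0],[0,40,0,0,0],[0,40,0,0,0]])

```text
time: 6.25
ee_pos: [0.5402, -0.1762, 0.0503]
eef_rot: [0.0, 1.0, -0.029, 0.0]
contact_force: [0.1, -0.4, -3.3]
finger_gap: 0.0492
gripper_force: 66.0
```

Request:
arm_command(deltas=[[0,6,0,0,0],[0,12,0,0,0],[0,18,0,0,0],[0,23,0,0,0],[0,25,0,0,0]])

```text
time: 6.88
ee_pos: [0.5646, -0.1775, 0.0502]
eef_rot: [-0.0, 1.0, -0.029, -0.0]
contact_force: [-2.4, 0.1, 2.9]
finger_gap: 0.0492
gripper_force: 66.9
```

Request:
arm_command(deltas=[[0,1,0,0,0],[0,2,0,0,0],[0,2,0,0,0]])

```text
time: 7.25
ee_pos: [0.5646, -0.1775, 0.0503]
eef_rot: [-0.0, 1.0, -0.029, -0.002]
contact_force: [-4.9, 1.8, 4.4]
finger_gap: 0.0491
gripper_force: 67.0
```

Request:
arm_command(deltas=[[0,3,0,0,0],[0,5,0,0,0],[0,7,0,0,0],[0,7,0,0,0]])

```text
time: 7.75
ee_pos: [0.5645, -0.1775, 0.0503]
eef_rot: [-0.002, 1.0, -0.029, -0.008]
contact_force: [-19.7, 3.0, 19.1]
finger_gap: 0.0491
gripper_force: 68.8
```

Request:
arm_command(deltas=[[0,-9,0,0,0],[0.5,-9,0,0,0],[0.8,-9,0,0,0],[0.8,-9,0,-40,0],[0.8,-9,0,-100,0]])

```text
time: 8.38
ee_pos: [0.5641, -0.1773, 0.15]
eef_rot: [-0.0, 1.0, -0.029, -0.001]
contact_force: [0.8, -0.4, -0.2]
finger_gap: 0.0686
gripper_force: 0.0
```

Request:
arm_command(deltas=[[1,-60,0,-60,0],[1,-60,0,-60,0],[1,-60,0,-60,0]])

```text
time: 8.75
ee_pos: [0.5053, -0.1747, 0.212]
eef_rot: [0.0, 1.0, -0.029, 0.002]
contact_force: [-0.3, 0.7, -0.1]
finger_gap: 0.0852
gripper_force: 0.0
```

Run:
```python
from h import *
o,p,R=st();print(p,np.degrees(np.arctan2(R[1,0],R[0,0])),o['finger_gap'],o['time'])
a,d,W,ci=snap('wrist','w3.png');np.save('w3.npy',W)
w=W.reshape(-1,3);k=(w[:,2]>.078)&(w[:,2]<.09)&(abs(w[:,0]-.565)<.08)&(abs(w[:,1]+.177)<.05);P=w[k];print(cv2.minAreaRect((P[:,:2]*1000).astype(np.float32)),len(P),P[:,2].mean())
a,d,W,ci=snap('top','t3.png');np.save('t3.npy',W);w=W.reshape(-1,3)
k=(w[:,2]>.115)&(w[:,2]<.13)&(abs(w[:,0]-.55)<.1)
for c,r,a,b in [((.415,-.328),.05,.085,.105),((.615,-.31),.06,.045,.065),((.45,.4),.05,.085,.105)]: print(fit(W,c,r,a,b))
```

```text
[ 0.50531257 -0.17468142  0.21203802] -3.3723742843978814 0.08523785738225302 8.75
((564.804931640625, -177.76995849609375), (50.34532928466797, 90.64115142822266), 86.46105194091797) 4894 0.08138971260520832
None
(171, array([ 616.5, -308. ]), array([60.8, 62.5]), 65.9, np.float64(0.0528))
(169, array([449.4, 402.8]), array([48.7, 38.9]), 36.2, np.float64(0.0908))
```

View pics/w3.png

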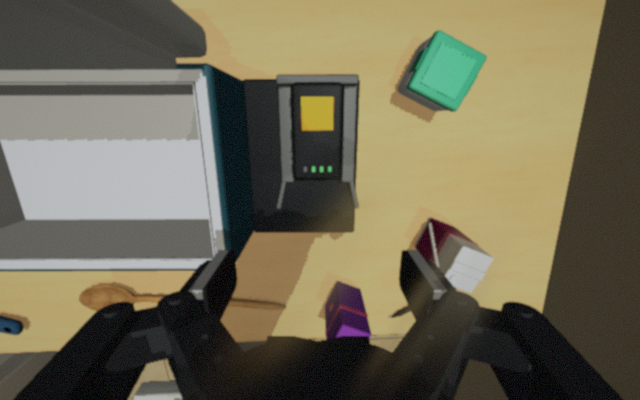

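The pack is home at (.5648,-.1778), flush against the end stop with its LEDs outward. The pot is at (447,72) and berry at (455,258), and the box looks empty where visible.

Run:
```python
from h import *
W=np.load('w3.npy');o,p,R=st();print(np.round(o['joint_positions'],3))
print('pot',fit(W,(.615,-.31),.06,.048,.06),'berry',fit(W,(.415,-.328),.06,.085,.1))
w=W.reshape(-1,3);P=w[(abs(w[:,2]-.123)<.004)&(w[:,1]>-.12)&(w[:,1]<.2)&(w[:,0]>.4)&(w[:,0]<.66)]
print('rim z',P[:,2].mean())
for y in(-.08,-.05,-.02,.01): q=P[abs(P[:,1]-y)<.005,0];print(y,q.min().round(4),q.max().round(4))
for x in(.48,.52,.56,.6): q=P[abs(P[:,0]-x)<.005,1];print('x',x,q.min().round(4))
```

```text
[ 0.139  0.497  0.206  1.869 -0.139  0.788 -1.21 ]
pot (3780, array([ 615. , -310.3]), array([60.9, 58.8]), 62.1, np.float64(0.0536)) berry (1474, array([ 414.1, -328.9]), array([39.7, 46.6]), 64.7, np.float64(0.0913))
rim z 0.12267134436884328
-0.08 0.4632 0.6244
-0.05 0.4482 0.6222
-0.02 0.45 0.6233
0.01 0.452 0.6251
x 0.48 -0.0926
x 0.52 -0.0949
x 0.56 -0.0974
x 0.6 -0.0998
```

Request:
arm_command(deltas=[[1,40,45,0,0.14],[1,80,85,20,0.28],[1,118,128,60,0.42],[1,118,128,110,0.42],[1,118,128,110,0.42]])

```text
time: 9.48
ee_pos: [0.6117, -0.3069, 0.0932]
eef_rot: [-0.001, 0.972, -0.237, -0.006]
contact_force: [-0.7, 1.4, 0.6]
finger_gap: 0.0855
gripper_force: 0.0
```

Run:
```python
from h import *
o,p,R=st();print(p,np.degrees(np.arctan2(R[1,0],R[0,0])),o['joint_positions'][6],o['time'])
print(go([.6155,-.31,.022]))
a,d,W,ci=snap('top','t4.png');print('pot',fit(W,(.615,-.31),.09,.048,.06))
```

```text
[ 0.61168066 -0.30689636  0.09317977] -27.403226593935106 -1.3926987728601257 9.475
[ 5.7  1.  71.1]
pot (170, array([ 617.7, -304.7]), array([50.7, 64. ]), 66.5, np.float64(0.0537))
```

Request:
arm_command(deltas=[[1,0,0,40,0],[1,0,0,78,0],[1,0,0,80,0],[1,0,0,80,0]])

```text
time: 10.02
ee_pos: [0.6166, -0.3094, 0.0229]
eef_rot: [0.0, 0.972, -0.237, 0.002]
contact_force: [0.8, 0.4, 1.0]
finger_gap: 0.0856
gripper_force: 0.0
```

Request:
arm_command(deltas=[[0,0,0,0,0],[0,0,0,0,0],[0,0,0,0,0],[0,0,0,0,0],[0,0,0,0,0]], newtons=50)

```text
time: 10.65
ee_pos: [0.6163, -0.3096, 0.0226]
eef_rot: [0.0, 0.972, -0.237, 0.002]
contact_force: [0.9, 0.9, 7.8]
finger_gap: 0.0572
gripper_force: 55.3
```

Request:
arm_command(deltas=[[0,0,0,-60,0],[0,0,0,-120,0],[0,0,0,-180,0],[0,0,0,-200,0],[0,0,0,-200,0]])

```text
time: 11.28
ee_pos: [0.6158, -0.3094, 0.2227]
eef_rot: [0.0, 0.972, -0.237, 0.002]
contact_force: [0.1, -0.2, -1.8]
finger_gap: 0.0573
gripper_force: 54.6
```

```bash
cat >> h.py <<'E'
B=np.array([.5447,.058]);yb=np.radians(-3.4);ex=np.array([np.cos(yb),np.sin(yb)]);ey=np.array([-ex[1],ex[0]])
def box(x,y,z): return np.r_[B+ex*x+ey*y,z]
def turn(deg):
    o,p,R=st();a=np.degrees(np.arctan2(R[1,0],R[0,0]));return a,round(-np.radians((deg-a+180)%360-180),3)
E
python3 - <<'E'
from h import *
o,p,R=st();print(p,turn(-93.4),o['joint_positions'][6],o['finger_gap'],o['time'])
t=box(0,-.085,.24);print(t,go(t))
E
```

```text
[ 0.61576222 -0.3093651   0.22274326] (np.float64(-27.400511526174913), np.float64(1.152)) -1.4276150051526275 0.05730500210802812 11.275
[ 0.53965896 -0.02685039  0.24      ] [-197.5 -215.8  -18. ]
```

Request:
arm_command(deltas=[[0,-40,-43,-18,0.18],[0,-80,-87,-18,0.36],[0,-120,-130,-18,0.54],[0,-160,-173,-18,0.72],[0,-197,-216,-18,0.9]])

```text
time: 11.9
ee_pos: [0.5374, -0.0243, 0.2366]
eef_rot: [0.001, 0.77, -0.638, -0.001]
contact_force: [0.3, 1.1, -0.9]
finger_gap: 0.057
gripper_force: 54.5
```

Request:
arm_command(deltas=[[0,0,0,0,0.14],[0,0,0,0,0.252],[0,0,0,0,0.252],[0,0,0,0,0.252]])

```text
time: 12.4
ee_pos: [0.5388, -0.0265, 0.2375]
eef_rot: [-0.001, -0.686, 0.727, 0.001]
contact_force: [0.6, 0.4, -1.7]
finger_gap: 0.057
gripper_force: 54.5
```

Run:
```python
from h import *
o,p,R=st();print(p,turn(-93.4),o['joint_positions'][6],o['finger_gap'],o['time'])
t=box(0,-.085,.044);print(t,go(t))
```

```text
[ 0.53880018 -0.02645442  0.23749591] (np.float64(-93.32184216414346), np.float64(0.001)) -2.7683722022720585 0.05702833316089624 12.4
[ 0.53965896 -0.02685039  0.044     ] [  0.3  -1.2 193.5]
```

Request:
arm_command(deltas=[[0,0,-1,60,0],[0,0,-1,120,0],[0,0,-1,170,0],[0,0,-1,190,0],[0,0,-1,195,0]])

```text
time: 13.02
ee_pos: [0.5393, -0.0268, 0.0418]
eef_rot: [-0.001, -0.686, 0.728, 0.001]
contact_force: [0.5, 0.1, -0.8]
finger_gap: 0.0573
gripper_force: 54.5
```

Request:
arm_command(deltas=[[0,0,0,1,0],[0,0,0,2,0],[0.5,0,0,2,0],[1,0,0,2,0],[1,0,0,2,0]])

```text
time: 13.65
ee_pos: [0.5383, -0.026, 0.0412]
eef_rot: [-0.001, -0.686, 0.728, 0.002]
contact_force: [-3.7, 0.5, 1.3]
finger_gap: 0.0857
gripper_force: 0.0
```

Request:
arm_command(deltas=[[1,0,0,-60,0],[1,0,0,-120,0],[1,0,0,-180,0],[1,0,0,-220,0],[1,0,0,-220,-0.18]])

```text
time: 14.28
ee_pos: [0.5426, -0.0269, 0.2649]
eef_rot: [-0.002, 0.75, -0.661, 0.003]
contact_force: [-0.4, -1.0, -1.5]
finger_gap: 0.0857
gripper_force: 0.0
```

Run:
```python
from h import *
o,p,R=st();print(p,turn(-25.5),o['joint_positions'][6],o['finger_gap'],o['time'])
a,d,W,ci=snap('top','t5.png');np.save('t5.npy',W)
print('berry',fit(W,(.415,-.328),.09,.085,.105),'pot',fit(W,box(0,-.085,0),.05,.06,.08),'orange',fit(W,(.45,.4),.05,.085,.105))
a,d,W,ci=snap('scene','s5.png');np.save('s5.npy',W)
print('berry',fit(W,(.415,-.328),.09,.085,.105),'pot',fit(W,box(0,-.085,0),.05,.06,.08))
print(go([.414,-.3285,.2]))
```

```text
[ 0.54258338 -0.02694475  0.26494151] (np.float64(-82.82660857188836), np.float64(-1.001)) -2.6323415525433758 0.08570109318035787 14.275
berry (131, array([ 415.4, -326.2]), array([37.3, 50. ]), 66.5, np.float64(0.0911)) pot (259, array([538.5, -37.8]), array([90.6, 63.2]), 79.1, np.float64(0.0711)) orange (167, array([448.9, 402. ]), array([48.6, 38.4]), 33.3, np.float64(0.0916))
berry (190, array([ 416.1, -327. ]), array([39.7, 51.1]), 63.5, np.float64(0.0933)) pot (215, array([540.2, -24.2]), array([59.6, 60.9]), 84.6, np.float64(0.0742))
[284.7 162.6  61.8]
```

Request:
arm_command(deltas=[[1,57,32,0,-0.18],[1,114,65,0,-0.36],[1,171,98,20,-0.54],[1,228,130,40,-0.72],[1,284,162,60,-0.9]])

```text
time: 15.0
ee_pos: [0.4234, -0.3042, 0.2087]
eef_rot: [-0.0, 0.962, -0.272, -0.0]
contact_force: [0.2, -0.6, -0.4]
finger_gap: 0.0858
gripper_force: 0.0
```

Request:
arm_command(deltas=[[1,0,0,0,-0.18],[1,0,0,0,-0.36],[1,0,0,0,-0.54],[1,0,0,0,-0.72],[1,0,0,0,-0.9]])

```text
time: 15.62
ee_pos: [0.4237, -0.3028, 0.2089]
eef_rot: [-0.001, 0.985, 0.173, -0.001]
contact_force: [-0.4, 0.4, -0.2]
finger_gap: 0.0854
gripper_force: 0.0
```

Request:
arm_command(deltas=[[1,0,0,0,-0.18],[1,0,0,0,-0.36],[1,0,0,0,-0.54],[1,0,0,0,-0.68],[1,0,0,0,-0.75]])

```text
time: 16.25
ee_pos: [0.4237, -0.3028, 0.2089]
eef_rot: [-0.001, 0.854, 0.52, -0.0]
contact_force: [0.4, 0.6, 0.1]
finger_gap: 0.0855
gripper_force: 0.0
```

Run:
```python
from h import *
o,p,R=st();print(p,turn(64.5),o['joint_positions'][6],o['time'])
print(go([.4145,-.3282,.055]))
```

```text
[ 0.42366177 -0.30282925  0.20887317] (np.float64(62.73123335197806), np.float64(-0.031)) 0.03700934650688782 16.25
[-26.8   3.8 153.9]
```

Request:
arm_command(deltas=[[1,-27,4,0,-0.03],[1,-27,4,30,-0.03],[1,-27,4,90,-0.03],[1,-27,4,140,-0.03],[1,-27,4,154,-0.03]])

```text
time: 16.88
ee_pos: [0.4131, -0.3274, 0.0526]
eef_rot: [-0.003, 0.846, 0.533, -0.001]
contact_force: [-0.2, -0.0, -0.1]
finger_gap: 0.0856
gripper_force: 0.0
```

Request:
arm_command(deltas=[[1,0,0,0,0],[0,0,0,0,0],[0,0,0,0,0],[0,0,0,0,0],[0,0,0,0,0]])

```text
time: 17.5
ee_pos: [0.4162, -0.3294, 0.0573]
eef_rot: [0.001, 0.846, 0.534, 0.0]
contact_force: [-1.2, 1.1, 6.3]
finger_gap: 0.0461
gripper_force: 52.1
```

Request:
arm_command(deltas=[[0,0,0,-60,0],[0,0,0,-120,0],[0,0,0,-180,0],[0,0,0,-200,0],[0,0,0,-200,0]])

```text
time: 18.12
ee_pos: [0.4162, -0.3294, 0.2579]
eef_rot: [0.002, 0.846, 0.534, 0.001]
contact_force: [-2.0, -0.3, -2.1]
finger_gap: 0.0464
gripper_force: 52.7
```

Run:
```python
from h import *
o,p,R=st();print(p,turn(86.6),o['joint_positions'][6],o['finger_gap'],o['time'])
t=box(0,0.0,.255);print(t,go(t))
```

```text
[ 0.41623944 -0.32938892  0.25789228] (np.float64(64.50877164685801), np.float64(-0.386)) 0.11876266270145311 0.04639162478627031 18.125
[0.5447 0.058  0.255 ] [405.  -50.8   2.2]
```

Request:
arm_command(deltas=[[0,58,-7,0,-0.08],[0,116,-14,0,-0.16],[0,174,-21,0,-0.24],[0,232,-29,0,-0.32],[0,290,-36,0,-0.386]])

```text
time: 18.75
ee_pos: [0.5069, -0.0497, 0.2542]
eef_rot: [-0.001, 0.727, 0.687, -0.001]
contact_force: [1.4, 0.0, -2.3]
finger_gap: 0.0465
gripper_force: 52.6
```

Run:
```python
from h import *
o,p,R=st();print(p,turn(86.6),o['joint_positions'][6],o['finger_gap'],o['time'])
print(go(box(0,0.0,.255)))
```

```text
[ 0.50694849 -0.04973624  0.2541796 ] (np.float64(86.76551777670254), np.float64(0.003)) -0.1472717020101169 0.04651149286924926 18.75
[109.7  31.6  -0.9]
```

Request:
arm_command(deltas=[[0,55,15,0,0],[0,107,31,0,0],[0,107,31,0,0],[0,107,31,0,0]])

```text
time: 19.25
ee_pos: [0.5438, 0.0527, 0.2541]
eef_rot: [-0.001, 0.727, 0.686, -0.002]
contact_force: [0.2, -0.2, -2.1]
finger_gap: 0.0463
gripper_force: 52.6
```

Run:
```python
from h import *
o,p,R=st();print(p,turn(86.6),o['finger_gap'],o['time'])
print(go(box(0,0.0,.078)))
```

```text
[0.54375316 0.05273212 0.25411894] (np.float64(86.651598615821), np.float64(0.001)) 0.04633633537081328 19.25
[  5.6   1.2 176.1]
```

Request:
arm_command(deltas=[[0,4,1,55,0],[0,4,1,115,0],[0,4,1,160,0],[0,4,1,176,0],[0,4,1,178,0]])

```text
time: 19.88
ee_pos: [0.5459, 0.0563, 0.0773]
eef_rot: [-0.0, 0.728, 0.686, -0.001]
contact_force: [-0.1, -0.2, -0.6]
finger_gap: 0.0464
gripper_force: 52.6
```

Request:
arm_command(deltas=[[0,0,0,0.5,0],[0.3,0,0,0.5,0],[1,0,0,0.5,0],[1,0,0,0.5,0],[1,0,0,0.5,0]])

```text
time: 20.5
ee_pos: [0.5464, 0.0575, 0.0775]
eef_rot: [0.0, 0.727, 0.686, 0.0]
contact_force: [-0.5, 0.2, -0.2]
finger_gap: 0.0852
gripper_force: 0.0
```

Request:
arm_command(deltas=[[1,0,0,-60,0],[1,0,0,-120,0],[1,0,0,-180,0],[1,0,0,-180,0],[1,0,0,-180,0]])

```text
time: 21.12
ee_pos: [0.5456, 0.0572, 0.2567]
eef_rot: [-0.0, 0.728, 0.686, -0.0]
contact_force: [-0.3, 0.6, -1.4]
finger_gap: 0.0857
gripper_force: 0.0
```

Run:
```python
from h import *
o,p,R=st();print(p,turn(125),turn(34.5),o['joint_positions'][6],o['finger_gap'],o['time'])
print(go([.449,.402,.25]))
a,d,W,ci=snap('wrist','w6.png');np.save('w6.npy',W);
a,d,W2,ci=snap('top','t6.png');np.save('t6.npy',W2)
for w in(W,W2):
  print('orange',fit(w,(.449,.402),.09,.085,.105),'berry',fit(w,box(0,0,0),.05,.1,.116),'pot',fit(w,box(0,-.085,0),.04,.06,.08),'batt',fit(w,(.565,-.178),.06,.074,.09))
```

```text
[0.54561442 0.05715687 0.25674532] (np.float64(86.6372761731357), np.float64(-0.67)) (np.float64(86.6372761731357), np.float64(0.91)) -0.3627465181863614 0.08568566894384692 21.125
[ 338.6 -116.7    6.7]
orange None berry (1560, array([545.3,  56.9]), array([38.2, 46.9]), 86.7, np.float64(0.1095)) pot (1939, array([540.9, -25.4]), array([58., 60.]), 86.5, np.float64(0.0714)) batt (740, array([ 566.2, -161.5]), array([25.3, 92.3]), 81.2, np.float64(0.0798))
orange (167, array([449.2, 402.3]), array([48.1, 39. ]), 35.6, np.float64(0.0917)) berry (142, array([547.2,  59. ]), array([39.7, 52. ]), 82.6, np.float64(0.1088)) pot (254, array([541.6, -24.2]), array([60.6, 61.8]), 88.1, np.float64(0.0711)) batt (294, array([ 567.3, -175.1]), array([52.2, 96.6]), 85.9, np.float64(0.0811))
```

Request:
arm_command(deltas=[[1,58,-20,0,-0.15],[1,116,-40,0,-0.3],[1,174,-60,0,-0.45],[1,232,-80,0,-0.6],[1,285,-98,0,-0.66]])

```text
time: 21.85
ee_pos: [0.4635, 0.3492, 0.2553]
eef_rot: [-0.001, 0.464, 0.886, -0.001]
contact_force: [0.3, 0.1, -0.4]
finger_gap: 0.0852
gripper_force: 0.0
```

Run:
```python
from h import *
o,p,R=st();print(p,turn(124.5),o['joint_positions'][6],o['time'])
a,d,W,ci=snap('wrist','w7.png');f=fit(W,(.449,.402),.09,.085,.105);print(f)
o,p,R=st();print(p,go(np.r_[f[1]/1000,.057]))
```

```text
[0.46352104 0.34916476 0.25529395] (np.float64(124.65312098520921), np.float64(0.003)) -0.3498511276857263 21.85
(1564, array([448.2, 400. ]), array([47.1, 37.6]), 36.4, np.float64(0.0918))
[0.45905164 0.35898848 0.25581746] [ 37.9  14.8 199.2]
```

Request:
arm_command(deltas=[[1,0,0,0,-0.026],[1,0,0,0,-0.026],[1,0,0,0,-0.026]])

```text
time: 22.28
ee_pos: [0.4658, 0.3458, 0.2566]
eef_rot: [0.0, 0.456, 0.89, -0.001]
contact_force: [-0.5, 0.5, 0.6]
finger_gap: 0.0854
gripper_force: 0.0
```

Run:
```python
from h import *
o,p,R=st();print(p,turn(126),o['time'],go([.4485,.4005,.057]))
```

```text
[0.46579417 0.34576875 0.25655945] (np.float64(125.77557807576237), np.float64(-0.004)) 22.275 [ 54.7  18.2 199.5]
```

Request:
arm_command(deltas=[[1,55,18,0,0],[1,55,18,50,0],[1,55,18,110,0],[1,55,18,165,0],[1,55,18,199,0]])

```text
time: 22.9
ee_pos: [0.4473, 0.4003, 0.0554]
eef_rot: [-0.0, 0.455, 0.89, -0.002]
contact_force: [0.9, 0.2, -0.7]
finger_gap: 0.0853
gripper_force: 0.0
```

Request:
arm_command(deltas=[[1,0,0,0,0],[0,0,0,0,0],[0,0,0,0,0],[0,0,0,0,0],[0,0,0,0,0]])

```text
time: 23.52
ee_pos: [0.4483, 0.4035, 0.0602]
eef_rot: [0.001, 0.454, 0.891, 0.001]
contact_force: [-1.4, -1.3, 7.8]
finger_gap: 0.0463
gripper_force: 51.0
```

Request:
arm_command(deltas=[[0,0,0,-60,0],[0,0,0,-120,0],[0,0,0,-180,0],[0,0,0,-200,0],[0,0,0,-200,0]])

```text
time: 24.15
ee_pos: [0.448, 0.4034, 0.2605]
eef_rot: [0.001, 0.455, 0.891, 0.002]
contact_force: [0.8, 0.3, -1.8]
finger_gap: 0.0466
gripper_force: 52.7
```

Run:
```python
from h import *
o,p,R=st();print(p,turn(86.6),o['finger_gap'],o['time'])
print(go(box(0,.08,.255)))
```

```text
[0.44804453 0.40344047 0.26048254] (np.float64(125.93390384130828), np.float64(0.687)) 0.04661566839388552 24.15
[-274.5  -73.8    5.1]
```

Request:
arm_command(deltas=[[0,-55,-15,0,0.14],[0,-110,-30,0,0.28],[0,-165,-44,0,0.42],[0,-220,-59,0,0.56],[0,-274,-74,0,0.687]])

```text
time: 24.78
ee_pos: [0.5478, 0.1352, 0.2565]
eef_rot: [-0.0, 0.729, 0.684, -0.001]
contact_force: [1.0, 0.3, -1.3]
finger_gap: 0.0462
gripper_force: 52.6
```

Request:
arm_command(deltas=[[0,0,0,0,0],[0,0,0,0,0],[0,0,0,0,0]])

```text
time: 25.15
ee_pos: [0.5473, 0.1392, 0.2575]
eef_rot: [-0.001, 0.727, 0.687, -0.0]
contact_force: [0.1, -0.3, -1.1]
finger_gap: 0.0459
gripper_force: 52.7
```

Run:
```python
from h import *
o,p,R=st();print(p,turn(86.6),o['finger_gap'],o['time'])
print(go(box(0,.08,.0795)))
```

```text
[0.54734076 0.13916042 0.25751173] (np.float64(86.76168946791731), np.float64(0.003)) 0.0458784293386276 25.15
[ -1.3   2.4 178. ]
```

Request:
arm_command(deltas=[[0,-1,2,55,0],[0,-1,2,115,0],[0,-1,2,160,0],[0,-1,2,177,0],[0,-1,2,179,0]])

```text
time: 25.78
ee_pos: [0.5499, 0.1378, 0.079]
eef_rot: [-0.0, 0.727, 0.686, -0.0]
contact_force: [0.4, -0.8, -0.8]
finger_gap: 0.0463
gripper_force: 52.1
```

Request:
arm_command(deltas=[[0,0,0,0.5,0],[0.3,0,0,0.5,0],[1,0,0,0.5,0],[1,0,0,0.5,0],[1,0,0,0.5,0]])

```text
time: 26.4
ee_pos: [0.5505, 0.1364, 0.0789]
eef_rot: [0.0, 0.728, 0.686, 0.0]
contact_force: [0.3, 0.3, 0.1]
finger_gap: 0.0855
gripper_force: 0.0
```

Request:
arm_command(deltas=[[1,0,0,-60,0],[1,0,0,-120,0],[1,0,0,-180,0],[1,-60,-40,-200,0],[1,-100,-100,-200,0]])

```text
time: 27.02
ee_pos: [0.4625, 0.0524, 0.2793]
eef_rot: [0.002, 0.728, 0.685, 0.002]
contact_force: [0.2, 0.3, -0.2]
finger_gap: 0.0854
gripper_force: 0.0
```

Run:
```python
from h import *
o,p,R=st();print(p,turn(86.6),np.round(o['joint_positions'],2),o['finger_gap'],o['time'])
for n in('top','scene'):
  a,d,w,ci=snap(n,n+'8.png');np.save(n+'8.npy',w)
  print('orange',fit(w,box(0,.08,0),.045,.1,.116),'berry',fit(w,box(0,0,0),.04,.1,.116),'pot',fit(w,box(0,-.085,0),.04,.06,.08),'batt',fit(w,(.565,-.178),.06,.074,.09))
# lid plane points
w=np.load('top8.npy').reshape(-1,3);w=w[~np.isnan(w[:,0])]
q=(w[:,:2]-B)@np.c_[ex,ey];k=(q[:,0]>.06)&(q[:,0]<.2)&(abs(q[:,1])<.16)&(w[:,2]>.14)&(w[:,2]<.33);q=q[k];z=w[k,2]
for a in np.arange(.14,.33,.02):
  m=(z>a)&(z<a+.02); print(round(a,2),m.sum(),q[m,0].min().round(3) if m.any() else 0,q[m,0].max().round(3) if m.any() else 0,q[m,1].min().round(3) if m.any() else 0)
```

```text
[0.46252563 0.05235818 0.27930665] (np.float64(86.50038652438283), np.float64(-0.002)) [ 0.06  0.31 -0.31  1.94  0.12  0.9  -0.37] 0.0854031461233549 27.025
orange (145, array([550.9, 136.5]), array([38.2, 54.1]), 85.5, np.float64(0.1089)) berry (140, array([547.2,  58.7]), array([38.8, 50.5]), 86.1, np.float64(0.1089)) pot (207, array([539.8, -23.4]), array([61.2, 60.1]), 83.6, np.float64(0.0705)) batt (302, array([ 564.1, -175.4]), array([52.2, 99.4]), 87.5, np.float64(0.0809))
orange (116, array([549.8, 135.9]), array([44.8, 47.5]), 86.2, np.float64(0.1104)) berry (124, array([545.5,  57.3]), array([43.9, 51.1]), 82.7, np.float64(0.1101)) pot (213, array([542.7, -23.3]), array([64. , 57.7]), 0.4, np.float64(0.0741)) batt (326, array([ 565.3, -176.9]), array([50.9, 94. ]), 86.0, np.float64(0.0834))
0.14 196 0.078 0.099 -0.151
0.16 235 0.078 0.109 -0.148
0.18 229 0.079 0.107 -0.15
0.2 235 0.079 0.1 -0.15
0.22 246 0.079 0.108 -0.15
0.24 256 0.077 0.108 -0.151
0.26 292 0.079 0.163 -0.151
0.28 470 0.08 0.163 -0.152
0.3 257 0.091 0.115 -0.15
0.32 0 0 0 0
```

Run:
```python
import cv2,numpy as np
a=cv2.imread('pics/top8.png')[100:260,230:500];b=cv2.imread('pics/scene8.png')[170:330,230:500]
cv2.imwrite('pics/c8.png',np.vstack([cv2.resize(x,(500,296),interpolation=2) for x in(a,b)]))
```

```text
(no output)
```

View pics/c8.png

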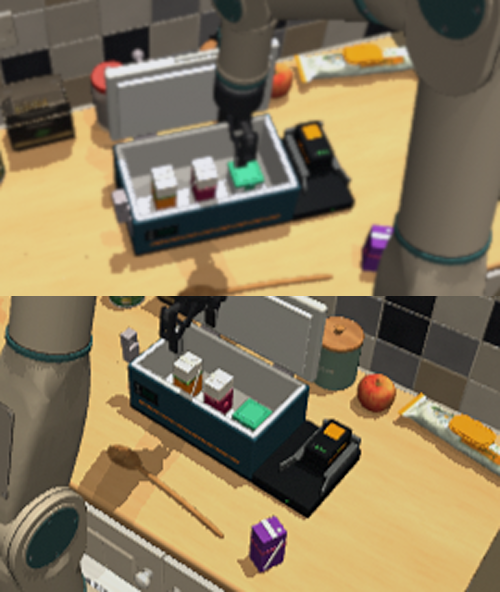

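All three foods stand in the box and the pack is home; there's no lemon anywhere. Next I'll check heights behind the lid.

Run:
```python
from h import *
for n in('top8','scene8','top0'):
  w=np.load(n+'.npy').reshape(-1,3);w=w[~np.isnan(w[:,0])]
  q=(w[:,:2]-B)@np.c_[ex,ey]
  for x0 in(.12,.15,.18,.21,.24):
    for y0 in (-.1,-.05,0):
      k=(q[:,0]>x0)&(q[:,0]<x0+.03)&(q[:,1]>y0)&(q[:,1]<y0+.05)
      if k.any(): print(n,x0,y0,k.sum(),w[k,2].max().round(3),end=' | ')
  print()
```

```text
top8 0.15 -0.1 3 0.006 | top8 0.15 -0.05 3 0.006 | top8 0.15 0 10 0.005 | top8 0.18 -0.1 10 0.003 | top8 0.18 -0.05 18 0.003 | top8 0.18 0 9 0.002 | 
scene8 0.18 -0.1 31 0.072 | scene8 0.18 0 14 0.008 | scene8 0.21 -0.1 13 0.131 | scene8 0.24 -0.1 26 0.133 | 
top0 0.15 -0.1 3 0.004 | top0 0.15 -0.05 7 0.004 | top0 0.15 0 7 0.004 | top0 0.18 -0.1 15 0.002 | top0 0.18 -0.05 14 0.003 | top0 0.18 0 12 0.006 |
```

Request:
arm_command(deltas=[[0,-30,-20,-50,0.18],[0,-60,-20,-100,0.36],[0,-80,-20,-125,0.54],[0,-80,-20,-125,0.72],[0,-80,-20,-125,0.9]])

```text
time: 27.75
ee_pos: [0.4373, -0.0248, 0.4033]
eef_rot: [0.0, 0.955, 0.298, 0.001]
contact_force: [-0.4, 0.5, -0.2]
finger_gap: -0.0002
gripper_force: 0.0
```

Request:
arm_command(deltas=[[0,0,0,0,0.18],[0,0,0,0,0.36],[0,0,0,0,0.54],[0,0,0,0,0.671],[0,0,0,0,0.671]])

```text
time: 28.38
ee_pos: [0.4372, -0.0244, 0.4028]
eef_rot: [-0.0, 1.0, -0.029, 0.0]
contact_force: [0.2, -0.3, 0.2]
finger_gap: 0.0005
gripper_force: 0.0
```

Run:
```python
from h import *
o,p,R=st();print(p,turn(-3.4),np.round(o['joint_positions'],2),o['finger_gap'],o['time'])
print(go(box(.15,-.03,.40)))
```

```text
[ 0.43718562 -0.02439693  0.40284572] (np.float64(-3.3150743496893424), np.float64(0.001)) [ 0.06  0.14 -0.07  1.79  0.01  1.21 -1.65] 0.0004752999067625881 28.375
[252.5 -58.3   2.9]
```

Request:
arm_command(deltas=[[0,60,-50,0,0],[0,120,-58,0,0],[0,180,-58,0,0],[0,240,-58,0,0],[0,252,-58,0,0]])

```text
time: 29.0
ee_pos: [0.6947, 0.0179, 0.4]
eef_rot: [0.0, 1.0, -0.029, -0.001]
contact_force: [-0.5, 1.3, 0.5]
finger_gap: -0.0003
gripper_force: 0.0
```

Request:
arm_command(deltas=[[0,0,0,50,0],[0,0,0,100,0],[0,0,0,130,0],[0,0,0,130,0]])

```text
time: 29.5
ee_pos: [0.6904, 0.0181, 0.2698]
eef_rot: [0.0, 1.0, -0.029, -0.003]
contact_force: [0.5, 0.2, -0.1]
finger_gap: -0.0003
gripper_force: 0.0
```

```bash
cat >> h.py <<'E'
def bx():
    o,p,R=st();return np.round(np.r_[(p[:2]-B)@np.c_[ex,ey],p[2]],4),o['contact_force'],o['time']
E
python3 - <<'E'
from h import *
print(bx(),turn(-3.4),go(box(.15,-.03,.27)))
E
```

```text
(array([ 0.1478, -0.0312,  0.2698]), array([ 0.46494626,  0.24608324, -0.1073698 ]), 29.5) (np.float64(-3.299513974256434), np.float64(0.002)) [ 2.2 -1.2 -0.2]
```

Request:
arm_command(deltas=[[0,-15,0,0,0],[0,-25,0,0,0],[0,-38,0,0,0],[0,-51,0,0,0],[0,-64,0,0.5,0]])

```text
time: 30.12
ee_pos: [0.6309, 0.0219, 0.2755]
eef_rot: [-0.0, 1.0, -0.03, 0.004]
contact_force: [3.2, -0.5, 3.1]
finger_gap: 0.0001
gripper_force: 1.8
```

Request:
arm_command(deltas=[[0,-12,0,1,0],[0,-24,0,4,0],[0,-36,0,8,0],[0,-48,0,13,0],[0,-60,0,19,0]])

```text
time: 30.75
ee_pos: [0.5683, 0.0256, 0.2543]
eef_rot: [-0.0, 1.0, -0.03, 0.001]
contact_force: [1.2, 0.2, 2.4]
finger_gap: -0.0001
gripper_force: 1.1
```

Run:
```python
from h import *
print(bx())
a,d,w,ci=snap('scene','s9.png');w=w.reshape(-1,3);w=w[~np.isnan(w[:,0])]
q=(w[:,:2]-B)@np.c_[ex,ey]
k=(q[:,1]<-.08)&(q[:,1]>-.15)&(abs(q[:,0])<.13)&(w[:,2]>.13)&(w[:,2]<.35)
for a in np.arange(-.13,.13,.02):
  m=k&(q[:,0]>a)&(q[:,0]<a+.02)
  if m.sum()>3: print(round(a+.01,3),m.sum(),w[m,2].max().round(3))
```

```text
(array([ 0.0255, -0.0309,  0.2543]), array([1.21626317, 0.17949793, 2.42780486]), 30.75)
-0.08 4 0.132
-0.02 112 0.281
0.0 117 0.282
0.02 44 0.349
0.04 38 0.35
0.06 23 0.198
0.08 17 0.178
```

Run:
```python
from h import *
a,d,W,ci=snap('top','t9.png');w=W.reshape(-1,3)
q=(w[:,:2]-B)@np.c_[ex,ey]
# lid frame: fit plane on outer face clear area y in(-.14,.04) excluding fingers
dx=.09-q[:,0];dz=w[:,2]-.123
best=None
for th in np.radians(np.arange(20,80,1)):
  h=dx*-np.sin(th)*-1*0+ (-dx*np.sin(th))*-1*0
  n=np.cos(th)*dz-np.sin(th)*dx; r=np.cos(th)*dx+np.sin(th)*dz
  m=(abs(n-.0235)<.003)&(r>.02)&(r<.18)&(q[:,1]>-.15)&(q[:,1]<.15)
  if best is None or m.sum()>best[0]: best=(m.sum(),th,n,r)
print(best[0],np.degrees(best[1]));n,r=best[2:]
for lo,hi in((.027,.042),(.042,.056),(.056,.085)):
  m=(n>lo)&(n<hi)&(r>.12)&(r<.19)&(q[:,1]>.03)&(q[:,1]<.21);print(lo,m.sum(),q[m,1].min() if m.any() else 0,q[m,1].max() if m.any() else 0,np.median(r[m]),np.median(q[m,1]))
```

```text
223 51.0
0.027 113 0.05956226380757544 0.1531500148369787 0.1554389587776873 0.10828271575740549
0.042 30 0.06691946125180989 0.15091992459913725 0.15418440021938307 0.09129559580977224
0.056 32 0.08068945912654314 0.09685468438755497 0.15645890522537637 0.08915816252597267
```

Request:
arm_command(deltas=[[0,-13,0,10,0],[0,-27,0,23,0],[0,-40,0,38,0],[0,-51,0,54,0],[0,-60,0,71,0]])

```text
time: 31.48
ee_pos: [0.5084, 0.0292, 0.1824]
eef_rot: [-0.0, 1.0, -0.03, 0.0]
contact_force: [0.5, 0.5, 0.6]
finger_gap: 0.0002
gripper_force: 0.4
```

Request:
arm_command(deltas=[[0,-3,0,9,0],[0,-6,0,17,0],[0,-8,0,25,0],[0,-10,0,32,0],[0,-11,0,37,0]])

```text
time: 32.1
ee_pos: [0.4977, 0.0298, 0.1462]
eef_rot: [0.0, 1.0, -0.03, 0.0]
contact_force: [-9.7, -0.5, 49.6]
finger_gap: -0.0
gripper_force: 24.8
```

Run:
```python
from h import *
print(bx())
```

```text
(array([-0.0452, -0.031 ,  0.1462]), array([-9.66496238, -0.46543715, 49.57853312]), 32.1)
```

Request:
arm_command(deltas=[[0,0,0,-20,0],[0,0,0,-80,0],[0,-60,0,-110,0],[0,-90,-20,-110,0],[0,-90,-20,-110,0]])

```text
time: 32.72
ee_pos: [0.4068, 0.0562, 0.2559]
eef_rot: [-0.0, 1.0, -0.028, 0.0]
contact_force: [0.8, -0.2, 0.1]
finger_gap: 0.0004
gripper_force: 0.0
```

Run:
```python
from h import *
print(bx())
for nm in('top','scene'):
  a,d,W,ci=snap(nm,nm+'10.png');w=W.reshape(-1,3)
  q=(w[:,:2]-B)@np.c_[ex,ey]
  for x in(-.08,-.06,-.03,0,.03,.06):
    m=(abs(q[:,0]-x)<.008)&(q[:,1]>-.15)&(q[:,1]<.04)&(w[:,2]>.12)&(w[:,2]<.2);print(x,m.sum(),np.median(w[m,2]).round(4),end='; ')
  m=(w[:,2]>.180)&(w[:,2]<.205)&(q[:,0]>-.1)&(q[:,0]<-.02)&(q[:,1]>.06)&(q[:,1]<.16)
  print('\nknob',m.sum(),q[m].min(0),q[m].max(0),w[m,2].max())
  cv2.imwrite(f'pics/{nm}10c.png',cv2.imread(f'pics/{nm}10.png'))
a,d,W,ci=snap('wrist','w10.png')
```

```text
(array([-0.1376, -0.0099,  0.2559]), array([ 0.83648653, -0.18068982,  0.14947971]), 32.725)
-0.08 282 0.145; -0.06 186 0.1465; -0.03 84 0.1469; 0 50 0.1483; 0.03 98 0.1475; 0.06 88 0.1469; 
knob 35 [-0.07037017  0.0782446 ] [-0.05156238  0.09738674] 0.20220286931773615
-0.08 280 0.1471; -0.06 201 0.1491; -0.03 188 0.1498; 0 177 0.1501; 0.03 175 0.1498; 0.06 155 0.1495; 
knob 19 [-0.0723673   0.07823602] [-0.06081786  0.09432368] 0.20366503366140928
```

Run:
```python
import cv2,numpy as np
a=cv2.imread('pics/top10.png')[100:260,250:450];b=cv2.imread('pics/scene10.png')[170:330,230:430]
cv2.imwrite('pics/c10.png',np.hstack([cv2.resize(x,(400,320),interpolation=2) for x in(a,b)]))
```

```text
(no output)
```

View pics/c10.png

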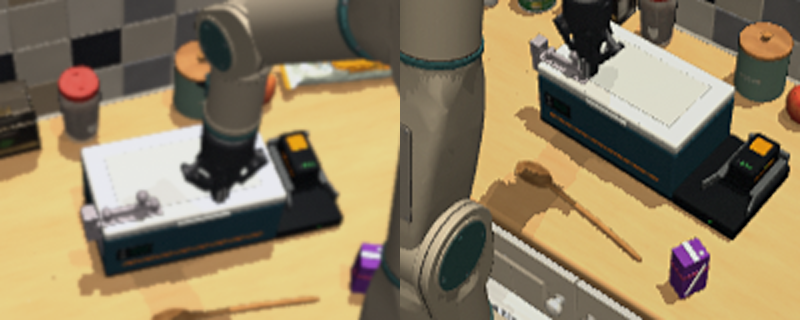

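The lid is flat at its shut height (~0.147) and the knob is at box (-0.061, 0.086), still drawn back. Next I'll push the bolt.

Request:
arm_command(deltas=[[0,0,0,0,-0.18],[0,0,0,0,-0.36],[0,0,0,0,-0.54],[0,0,0,0,-0.72],[0,0,0,0,-0.9]])

```text
time: 33.5
ee_pos: [0.4098, 0.0545, 0.2548]
eef_rot: [-0.0, 0.912, 0.41, -0.0]
contact_force: [0.2, -0.1, -0.8]
finger_gap: 0.0001
gripper_force: 0.0
```

Request:
arm_command(deltas=[[0,0,0,0,-0.18],[0,0,0,0,-0.36],[0,0,0,0,-0.54],[0,0,0,0,-0.67],[0,0,0,0,-0.67]])

```text
time: 34.12
ee_pos: [0.4096, 0.0546, 0.2549]
eef_rot: [-0.0, 0.729, 0.684, 0.0]
contact_force: [-0.6, -0.3, -0.8]
finger_gap: 0.0001
gripper_force: 0.0
```

Run:
```python
from h import *
print(bx(),turn(86.6),go(box(-.061,.045,.178)))
```

```text
(array([-0.1346, -0.0114,  0.2549]), array([-0.58990964, -0.26915171, -0.81427453]), 34.125) (np.float64(86.35153161208953), np.float64(-0.004)) [56.7 73.4 76.9]
```

Request:
arm_command(deltas=[[0,28,36,0,-0.004],[0,57,73,0,-0.004],[0,57,73,40,-0.004],[0,57,73,77,-0.004],[0,57,73,77,-0.004]])

```text
time: 34.75
ee_pos: [0.4835, 0.1068, 0.1759]
eef_rot: [-0.002, 0.728, 0.686, -0.003]
contact_force: [-0.0, -0.2, 0.6]
finger_gap: -0.0001
gripper_force: 0.0
```

Request:
arm_command(deltas=[[0,10,0,0,0],[0,20,0,0,0],[0,30,0,0,0],[0,40,0,0,0],[0,50,0,0,0]])

```text
time: 35.38
ee_pos: [0.4882, 0.1579, 0.1787]
eef_rot: [0.0, 0.727, 0.687, 0.0]
contact_force: [1.2, -3.4, 2.0]
finger_gap: 0.0003
gripper_force: 1.5
```

Run:
```python
from h import *
print(bx())
```

```text
(array([-0.0623,  0.0964,  0.1787]), array([ 1.24889899, -3.39438099,  2.00803937]), 35.375)
```

Sliding at about 3 N. I'll continue to the stop.

Request:
arm_command(deltas=[[0,4,0,0,0],[0,8,0,0,0],[0,12,0,0,0],[0,15,0,0,0],[0,18,0,0,0]])

```text
time: 36.0
ee_pos: [0.4885, 0.1704, 0.178]
eef_rot: [0.002, 0.728, 0.686, -0.004]
contact_force: [-0.1, -15.7, 8.3]
finger_gap: -0.0
gripper_force: 7.9
```

Run:
```python
from h import *
print(bx())
```

```text
(array([-0.0628,  0.1088,  0.178 ]), array([ -0.07520766, -15.67972663,   8.34050919]), 36.0)
```

Request:
arm_command(deltas=[[0,-15,0,0,0],[0,-25,0,-10,0],[0,-25,0,-60,0],[0,-25,-40,-110,0],[0,-25,-60,-120,0]])

```text
time: 36.62
ee_pos: [0.4273, 0.1556, 0.3017]
eef_rot: [0.001, 0.726, 0.687, 0.003]
contact_force: [0.2, -0.3, 0.0]
finger_gap: -0.0003
gripper_force: 0.0
```

Request:
arm_command(deltas=[[0,-60,-20,0,0],[0,-120,-40,0,0],[0,-180,-40,0,0],[0,-180,-40,0,0]])

```text
time: 37.12
ee_pos: [0.3767, -0.0274, 0.2988]
eef_rot: [0.001, 0.73, 0.684, -0.0]
contact_force: [0.4, 0.6, -0.1]
finger_gap: -0.0001
gripper_force: 0.0
```

Run:
```python
from h import *
print(bx())
for nm in('top','scene'):
  a,d,W,ci=snap(nm,nm+'11.png');w=W.reshape(-1,3)
  q=(w[:,:2]-B)@np.c_[ex,ey]
  m=(w[:,2]>.184)&(w[:,2]<.205)&(q[:,0]>-.1)&(q[:,0]<-.02)&(q[:,1]>.06)&(q[:,1]<.16)
  if m.any(): print('knob',m.sum(),q[m].min(0),q[m].max(0))
  m=(abs(w[:,2]-.161)<.012)&(abs(q[:,0]+.06)<.02)&(q[:,1]>.17)&(q[:,1]<.24);print('tip',m.sum(),q[m,1].max() if m.any() else 0)
  print('batt',fit(W,(.565,-.178),.06,.074,.09))
  for x in(-.08,-.03,.03): 
    m=(abs(q[:,0]-x)<.008)&(q[:,1]>-.15)&(q[:,1]<.04)&(w[:,2]>.12)&(w[:,2]<.2);print(x,m.sum(),np.median(w[m,2]).round(4),end='; ')
a=cv2.imread('pics/top11.png')[140:260,250:450];b=cv2.imread('pics/scene11.png')[170:290,230:430]
cv2.imwrite('pics/c11.png',np.hstack([cv2.resize(x,(400,240),interpolation=2) for x in(a,b)]))
```

```text
(array([-0.1626, -0.0952,  0.2988]), array([ 0.38337334,  0.62032693, -0.09485153]), 37.125)
knob 31 [-0.07180827  0.12272159] [-0.05301084  0.14000461]
tip 41 0.19541983449124817
batt (36, array([ 532.5, -192.1]), array([18.5, 35.7]), 59.7, np.float64(0.0809))
-0.08 306 0.1447; -0.03 224 0.1468; 0.03 210 0.1472; knob 29 [-0.0716694  0.1189626] [-0.05107607  0.13997821]
tip 20 0.19365711777392747
batt (320, array([ 565.1, -177.9]), array([50.8, 94.9]), 85.7, np.float64(0.0835))
-0.08 270 0.1473; -0.03 145 0.1494; 0.03 171 0.15;
```

View pics/c11.png

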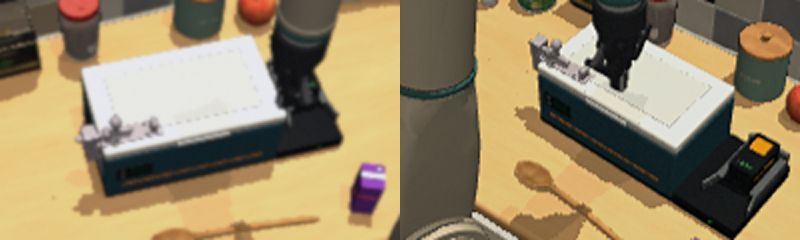

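The knob is at 0.130, the tip at 0.195 (past the keeper's far side at 0.183), the lid is flat and the pack is home. Handing in.

```bash
python3 -c "
from bench import env;print(env.sign_off())"
```

```text
the job is handed in; nothing more can be done
None
```

The job is handed in: the battery pack is against the end stop, the snack pot and both juice cartons are in the box, the lid is shut, and the bolt is at its stop with its tip through the keeper. I saw no lemon in any view, and I could not read the detent directly.

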